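# Audit probe on the coffee console

## Robot

A 6-joint arm with a two-finger parallel gripper is mounted at the origin on the work surface. World frame = base frame: x ahead of the robot, y to its left, z up, the work surface at z = 0. Lengths are in mm, angles in rad, forces in N, time in s.
With the tool pointing down it reaches from about 400 to 925 mm from the base axis. Payload 3.4 kg.
Tool frame: the origin (TCP) lies at the very end of the fingers, on their centre line; the grasp point (between the pads) lies 19 mm behind it; z points along the fingers, y is the direction in which the jaws open and shut (so a half turn about z gives the same grasp; the last joint's range is limited). The gripper opens to 85 mm and grips with 20 to 120 N. Pads are 22 mm wide; open, the fingers measure 114 mm over their backs; the gripper's body (76 mm by 85 mm) begins 54 mm behind the grasp point. The pads swing forward as they close: fully open they stand 13 mm farther back than shut.
Start: joints at [1.212, 0.307, 1.506, -0, 1.328, -0.073], TCP at [161.579, 551.836, 231.305] pointing down, gripper open.
Joint ranges: [-3.12, 3.12], [-1.05, 2.28], [0.14, 2.33], [-1.42, 4.57], [0.1, 2.73], [-2.68, 2.68]. Speed limits (rad/s): [2.57, 2.57, 3.14, 3.14, 3.14, 3.14].

## Interface

Orientations are given as [roll, pitch, yaw] about the fixed x, y, z axes, in that order (R = Rz(yaw) Ry(pitch) Rx(roll)).
In Python, from plant import ctrl gives the robot as it stands.
- The arm moves only by the tool drive_tool, never from a script. Its arguments are lists of equal length, an entry for each row: "slide": the shift along the tool's x, y, z in mm, a list of three; "dr": the turn, a rotation vector about the tool's x, y, z in rad, a list of three; "gripper": the closure, from -1 (fully open) to 1 (shut). In form: {"slide": [[x, y, z], ...], "dr": [[ax, ay, az], ...], "gripper": [gripper, ...]}. A call has 1 to 12 rows; each row is the pose to reach, as a shift and turn from the pose measured when the call began, along the tool's axes at that moment; what a row does not reach only later rows make up. A row lasts 1/8 s, in which the tool goes at most 62.5 mm and 10.7 degrees, less where a joint would pass 70% of its speed; a pose out of reach is approached as far as the arm can. A call with a gripper value outside its range is refused whole. The fingers move at their own pace and stop on an object; "force" is the grip in N (left out, the last holds). Time passes only in rows, so rows that repeat a pose let the fingers close. It gives the time, the measured TCP pose, the force and the opening at its end, in the units of the state.
- ctrl.get_state(): the state, without advancing time (a new reading comes with each control period).
- ctrl.read_camera(name): name is "scene" or "side" or "wrist"; returns a dict with "image" (400x640x3 uint8, red, green, blue), "fx", "fy", "cx", "cy" (pixels), "distortion" ([k1, k2, p1, p2, k3] as OpenCV has them; the pictures are not rectified), "xyz" and "attitude" of the camera in the world. Camera axes: x right, y down, z forward; pixel columns grow to the right and rows downward; lengths in mm; the calibration is good to about 2 mm. A picture is of the moment at which its call begins. There is no depth.
- ctrl.finish_job(): hands the job in, once; it reports no verdict.
Trained networks look in a picture, given as the dict that the camera call returned (one of the last four; its "shot" number tells which), for a name from the list of things; names that differ only in an ending like _2 or _b are one class to them, and where a whole thing is asked for, a point or a joint stands for the part that bears it (a point fixed in the world has none). Each returns a list of dicts, best first, with "confidence" (0 to 1); they miss things now and then, are a little off and sometimes report something else, mostly with a low value. They report only what shows in the picture. A call takes as long as a camera call. They do not tell look-alikes from the thing itself.
- ctrl.boxes_of(picture, thing): "at" ([column, row] in pixels, amid what is visible of it).
- ctrl.tip_of(picture, thing): "at" ([column, row] in pixels: a listed point, or the origin of a listed thing).
The state is a dict: "t": time; "qpos": joint angles; "joint_vel": joint speeds; "joint_torque": joint torques, N m; "tcp_pos": TCP position; "orientation": TCP orientation; "ft_force": force on the tool from outside, world axes, zero at the start; "wrist_torque": the same for the moment, N m; "width": finger opening in mm.
Only numpy, scipy, OpenCV 4.12 (cv2) and the standard library are available. Lean on these libraries where they do the work, as an engineer would, in place of code of your own. Each camera call takes 0.05 s, during which the arm holds its last target.

## Task

Take the reading of the coffee corner's control console: first slide the dust cover on its sloping face fully aside, then draw the service probe out of its holder and set its sprung nose on the middle of the ringed round spot that the cover had hidden, the probe square to the sloping face. Press gently, so that the nose is pushed in about half of its travel and never driven in hard, and finish there, still holding the probe in the gripper on the spot; leave the mug, jar, cups, tumbler, creamer and bottle where they stand.

Things in the scene. Friction and masses are not known exactly. Their poses are not given: they have to be found in the camera images.
- console: The console (fixed): a grey wedge 160 mm deep, 210 mm wide, 30 mm high at its front edge and 88 mm at its back; its face slopes up away from the robot at 20 degrees to the level. On the face: a screen and four keys above the spot, and a plain square 22 mm window, not to be used, 50 mm to the spot's -y side. Origin: centre of its underside, z up, x to its back.
- port_spot (a point): Middle of the round spot on the console's face: a flat 22 mm steel disc in a 34 mm dark ring, standing 2 mm proud of the face, hidden under the dust cover at the start. Axes: z is the outward normal of the sloping face, x points up the slope, y is level along the face, the way the cover opens.
- cover (a joint): Dust cover, m: 0 covers the spot, 0.050 is fully open (end stop). It starts within 8 mm of closed. It slides along the spot's +y against about 1.5 N of friction and stays where it is left.
- cover_tab (a point): Centre of the cover's grip tab: an upright block 14 mm wide (along the slide), 26 mm long up the slope, 27 mm tall along the face normal, its top 34 mm above the face. It stands in the middle of the grey cover plate, 42 mm (along the slide) by 46 mm, whose upper side is 7 mm above the face. Axes as for the spot.
- probe_grip (a point): Centre of the square grip of the probe, which stands upright in its holder, nose down. From the tip up along its z: steel nose 14 mm across, rounded end (0 to 20 mm), dark round neck 24 across (to 50), rubber collar 38 across (to 56), grey square grip 26 x 26 (to 128; this point at 92), small cap to 131. x and y are square to the grip's flats.
- probe_tip (a point): Tip of the probe's sprung nose; 92 mm below the grip's centre when the nose is out. Moves with the nose.
- nose (a joint): How far the nose is pushed into the probe, m: 0 out, 0.012 bottomed. The spring gives about 0.6 N at the start and 4.2 N when bottomed (300 N/m).
- holder_mouth (a point): Centre of the mouth of the probe's holder, a fixed black block 80 x 80 x 62 mm with a round hole 27 mm wide; the point is on its top face. The probe's collar rests on that face, the nose hangs free 50 mm below it. Console and holder may stand on either side of the table's middle.
- port: The spot with its ring (its contact disc); origin on the face, axes as for the spot.
- probe: The whole probe, loose, about 0.18 kg; origin at the tip of the nose when it is out, z towards the cap.
- mug: Bystander, to be left alone: the white mug between console and holder, 85 mm tall, 76 mm across; origin at the centre of its underside.
- jar: Bystander, to be left alone: a squat amber glass jar, 85 mm tall, 60 mm across; origin at the centre of its underside.
- cups: Bystander, to be left alone: a stack of upturned paper cups, 136 mm tall, 74 mm across; origin at the centre of its underside.
- tumbler: Bystander, to be left alone: a steel tumbler, 100 mm tall, 68 mm across; origin at the centre of its underside.
- creamer: Bystander, to be left alone: a small white creamer cup, 60 mm tall, 60 mm across; origin at the centre of its underside.
- syrup: Bystander, to be left alone: a green syrup bottle, 170 mm tall, 68 mm across; origin at the centre of its underside.
Not all that is in view belongs to the job. There is more than one size of the probe; the job needs the middle-sized.

How it is judged (in metres and radians):
On the way, in this order (a step that is already met when the one before it is completed fails the run):
1. the dust cover is slid fully aside (value of joint cover above 0.042 m), for 0.2 s.
2. the probe is drawn out of its holder by the gripper (z of probe_tip in the frame of holder_mouth above 0.005 m and contact force between the fingers and probe above 1 N), for 0.2 s.
3. the nose is held on the spot, square and lightly pressed (distance between probe_tip and port_spot below 0.006 m and angle between the z axis of probe_grip and the z axis of port_spot, either way round below 0.14 rad and contact force between port and probe between 0.8 and 6 N and value of joint nose between 0.002 and 0.0105 m), for 0.5 s.
At the end, for the whole second after the job is handed in: The cover is open (over 42 of 50 mm) and the gripper still holds the probe at rest with its nose tip within 6 mm of the middle of the spot, its axis within 8 degrees of the face's normal, the nose pushed in 2 to 10.5 mm and the push 0.8 to 6 N (all of step 3 and value of joint cover above 0.042 m and contact force between the fingers and probe above 1 N and linear speed of probe below 0.02 m/s); the arm keeps its last pose, push and grip.
It fails at once if the probe is driven hard against the spot (over 15 N) (contact force between port and probe above 15 N).
It fails at once if a mug, jar, cup stack, tumbler, creamer or bottle is pushed away (over 30 mm) (distance of any of mug, jar, cups, tumbler, creamer, syrup from where it was at the start of the episode above 0.03 m).
It fails at once if one of them is knocked over (angle between any of mug, jar, cups, tumbler, creamer, syrup's own z axis and vertical above 0.5 rad).
It also fails if it takes over 48 s, if anything falls off the work surface, if the arm or the gripper's body presses on something with over 40 N, if the wrist force passes 120 N, or if a joint passes its speed limit or range.

## Working session

There is one attempt and no reset: what is moved stays moved. The work goes in short steps, Python scripts to look and compute and a tool call to move; the robot and the scene stay as the last step left them, time stands still between calls to the robot, and variables do not carry over. Pictures are saved under pics/ and viewed, and the job is handed in when it is done.

Besides the shell and the picture viewer there is one more tool, called after "Request:" as name(argument=value, ...) on one line, values as JSON. drive_tool: Moves the arm, as the interface text tells. Its arguments: {"type":"object","properties":{"slide":{"type":"array"},"dr":{"type":"array"},"gripper":{"type":"array"},"force":{"type":"number"}},"required":["slide","dr","gripper"]}

```bash
ls; mkdir -p pics; python3 - <<'E'
from plant import ctrl
import cv2
print(ctrl.get_state())
for n in ["scene","side","wrist"]:
    p=ctrl.read_camera(n)
    print(n,{k:v for k,v in p.items() if k!="image"})
    cv2.imwrite(f"pics/a_{n}.png",p["image"][:,:,::-1])
    for t in ["port_spot","cover_tab","probe_grip","holder_mouth","console"]:
        print(t,[(d["at"],round(d["confidence"],2)) for d in ctrl.tip_of(p,t)])
E
```

```text
pics
{'t': 0.0, 'qpos': array([ 1.21250838e+00,  3.07587068e-01,  1.50766421e+00,  3.82091141e-05,
        1.32840107e+00, -7.35124619e-02]), 'joint_vel': array([-5.46890599e-04,  4.30808432e-05,  3.63064732e-04,  1.18510693e-03,
        1.17784245e-03, -7.19628537e-04]), 'joint_torque': array([ 5.09153551e-05, -4.57536972e+01, -2.51912338e+01, -3.70771822e-04,
        1.24652224e-02,  1.30549694e-05]), 'tcp_pos': array([161.31549705, 551.18692679, 230.37644699]), 'orientation': array([-3.13954125e+00, -1.88249420e-04,  2.85680776e+00]), 'ft_force': array([-0.58085868, -0.4804232 ,  0.32384884]), 'wrist_torque': array([ 0.01056738, -0.03324439, -0.07238363]), 'width': 85.61456743147679}
scene {'fx': 373.81114022931354, 'fy': 373.81114022931354, 'cx': 317.7434192405947, 'cy': 201.7680392495419, 'distortion': array([0.02443508, 0.        , 0.        , 0.        , 0.        ]), 'xyz': array([1080.46298692,  590.29627849,  649.0400215 ]), 'attitude': array([-2.18185877, -0.00675213,  2.41956738]), 'shot': 1}
port_spot []
cover_tab [([382.7, 250.4], 0.55)]
probe_grip [([227.0, 169.8], 0.9
[... 441 characters left out ...]
 'attitude': array([-2.09211751,  0.02281785, -0.2421978 ]), 'shot': 2}
port_spot []
cover_tab [([292.7, 170.5], 0.6)]
probe_grip [([323.2, 233.7], 0.95), ([287.8, 266.3], 0.76), ([385.2, 228.4], 0.56)]
holder_mouth [([322.8, 248.1], 0.62)]
console [([296.7, 181.3], 0.97)]
wrist {'fx': 351.73395105162194, 'fy': 351.73395105162194, 'cx': 315.5944509465163, 'cy': 195.84450893287305, 'distortion': array([-0.06996412,  0.        ,  0.        ,  0.        ,  0.        ]), 'xyz': array([ 86.55777962, 573.12302495, 374.71818259]), 'attitude': array([ 2.83263178e+00, -1.38429167e-03,  1.28519403e+00]), 'shot': 3}
port_spot [([20.2, 395.0], 0.37)]
cover_tab []
probe_grip []
holder_mouth []
console []
```

View pics/a_scene.png

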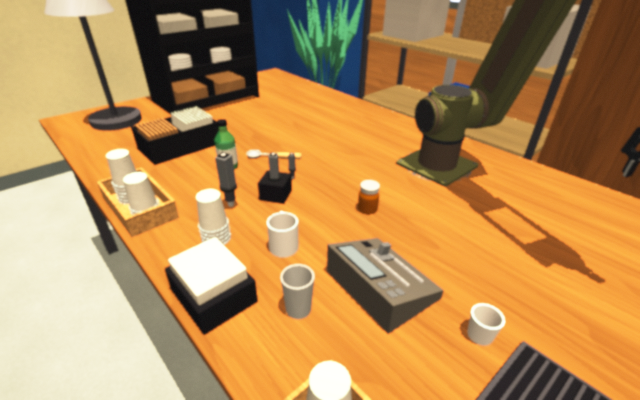

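View pics/a_side.png

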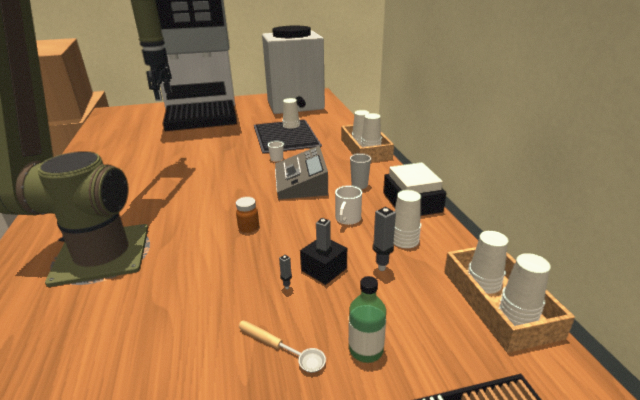

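View pics/a_wrist.png

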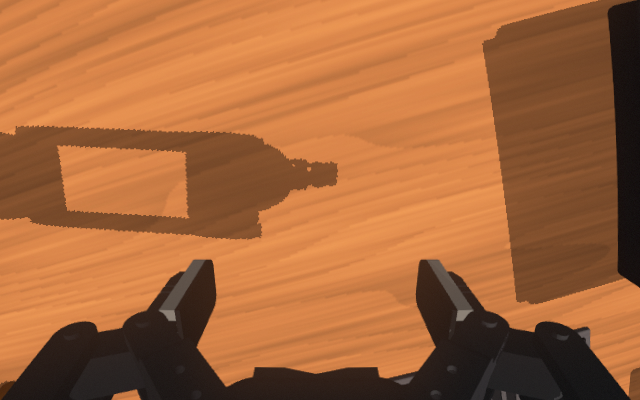

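```bash
cat > h.py <<'E'
import numpy as np, cv2
from scipy.spatial.transform import Rotation as R
from plant import ctrl
def rot(a): return R.from_euler('xyz',a).as_matrix()
def cam(p):
    K=np.array([[p['fx'],0,p['cx']],[0,p['fy'],p['cy']],[0,0,1.]])
    return K,np.array(p['distortion']),rot(p['attitude']),np.array(p['xyz'])
def ray(p,uv):
    K,D,Rm,c=cam(p)
    x=cv2.undistortPoints(np.array([[uv]],float),K,D)[0,0]
    d=Rm@np.array([x[0],x[1],1]); return c,d/np.linalg.norm(d)
def tri(obs):
    A=np.zeros((3,3));b=np.zeros(3)
    for p,uv in obs:
        c,d=ray(p,uv);M=np.eye(3)-np.outer(d,d);A+=M;b+=M@c
    X=np.linalg.solve(A,b)
    return X,[round(float(np.linalg.norm(np.cross(ray(p,uv)[1],X-p['xyz']))),1) for p,uv in obs]
def onz(p,uv,z):
    c,d=ray(p,uv); return c+d*(z-c[2])/d[2]
def proj(p,X):
    K,D,Rm,c=cam(p)
    X=np.atleast_2d(X); return cv2.projectPoints((Rm.T@(X-c).T).T.copy(),np.zeros(3),np.zeros(3),K,D)[0][:,0]
def move(target,Rt=None,s=None):
    "slide and dr from present pose to target TCP pose"
    s=s or ctrl.get_state(); R0=rot(s['orientation'])
    sl=R0.T@(np.array(target)-s['tcp_pos'])
    dr=R.from_matrix(R0.T@(R0 if Rt is None else Rt)).as_rotvec()
    return sl.round(1),dr.round(4)
def shot(n,f,crop=None,scale=1):
    p=ctrl.read_camera(n); im=p['image'][:,:,::-1]
    if crop: x0,y0,x1,y1=crop; im=im[y0:y1,x0:x1]
    if scale!=1: im=cv2.resize(im,None,fx=scale,fy=scale,interpolation=cv2.INTER_CUBIC)
    cv2.imwrite('pics/'+f,im); return p
E
python3 - <<'E'
from h import *
a=shot("scene","b_scene.png",(240,130,460,340),2.8)
b=shot("side","b_side.png",(250,120,420,300),3.3)
print("tab",tri([(a,(382.7,250.4)),(b,(292.7,170.5))]))
print("cons",tri([(a,(381.8,285.5)),(b,(296.7,181.3))]))
print("grip",tri([(a,(272.2,161.1)),(b,(323.2,233.7))]))
print("mouth",tri([(a,(275.1,177.9)),(b,(322.8,248.1))]))
for t in ["mug","jar","cups","tumbler","creamer","syrup","probe"]:
    A=ctrl.tip_of(a,t);B=ctrl.tip_of(b,t)
    print(t,[(d['at'],d['confidence'],onz(a,d['at'],0).round()) for d in A[:3]],[(d['at'],d['confidence'],onz(b,d['at'],0).round()) for d in B[:3]])
E
```

```text
tab (array([544.7061142 , 210.57086609,  64.54861322]), [2.3, 2.3])
cons (array([ 5.68397423e+02,  2.45590258e+02, -3.42647911e-01]), [5.3, 5.3])
grip (array([ 536.66652965, -226.83211901,  112.77296911]), [1.3, 1.3])
mouth (array([ 538.57662836, -213.9197088 ,   61.83203191]), [0.7, 0.7])
mug [([281.7, 250.3], 0.81, array([677.,  -0.,   0.]))] [([346.4, 216.7], 0.87, array([662.,  -7.,   0.]))]
jar [([368.5, 210.5], 0.58, array([382.,  29.,   0.]))] [([250.6, 228.5], 0.59, array([384.,   8.,   0.]))]
cups [([214.5, 234.6], 0.61, array([ 775., -168.,    0.]))] [([403.3, 241.6], 0.83, array([ 771., -165.,    0.]))]
tumbler [([296.5, 312.3], 0.56, array([769., 175.,   0.]))] [([401.3, 236.4], 0.71, array([ 775., -141.,    0.])), ([296.6, 182.6], 0.64, array([563., 242.,   0.])), ([358.9, 185.1], 0.63, array([758., 166.,   0.]))]
creamer [([478.9, 335.0], 0.62, array([528., 458.,   0.]))] [([277.5, 159.8], 0.57, array([529., 442.,   0.]))]
syrup [([225.8, 166.6], 0.58, array([ 566., -471.,    0.]))] [([365.3, 350.8], 0.93, array([ 557., -472.,    0.]))]
probe [([288.7, 177.6], 0.7, array([ 445., -271.,    0.])), ([275.4, 193.2], 0.63, array([ 534., -224.,    0.])), ([228.4, 205.1], 0.62, array([ 677., -263.,    0.]))] [([288.7, 286.0], 0.82, array([ 446., -254.,    0.])), ([382.9, 271.0], 0.74, array([ 675., -262.,    0.])), ([325.0, 265.1], 0.62, array([ 546., -203.,    0.]))]
```

View pics/b_scene.png

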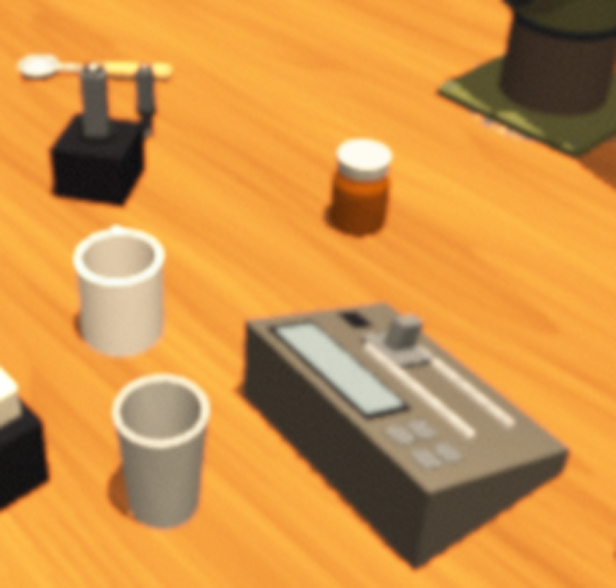

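View pics/b_side.png

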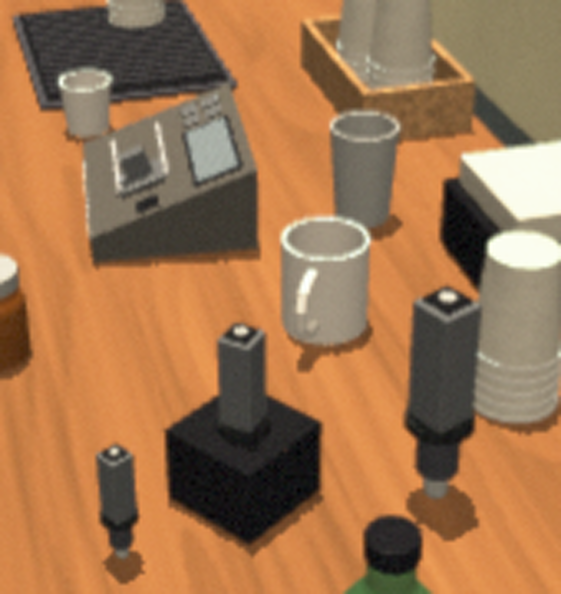

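```bash
python3 - <<'E'
from h import *
p=ctrl.read_camera("wrist"); s=ctrl.get_state()
R0=rot(s['orientation'])
print((R0.T@rot(p['attitude'])).round(3), R0.T@(p['xyz']-s['tcp_pos']))
Rd=R.from_euler('xyz',[np.pi,0,np.pi]).as_matrix()
for d in ["", ]:
    print(move([600,225,260],Rd))
E
```

```text
[[-0.001 -0.953 -0.304]
 [ 1.    -0.001  0.001]
 [-0.001 -0.304  0.953]] [  77.98679023   -0.65291125 -143.39044489]
(array([-512.6, -190.5,  -28.7]), array([ 0.    ,  0.    , -0.2848]))
```

Request:
drive_tool(slide=[[-60,-24,-4],[-115,-48,-8],[-170,-71,-12],[-225,-95,-15],[-280,-118,-18],[-335,-142,-22],[-390,-165,-26],[-440,-185,-29],[-474,-202,-29],[-474,-202,-29],[-474,-202,-29]], dr=[[0,0,-0.04],[0,0,-0.08],[0,0,-0.12],[0,0,-0.16],[0,0,-0.2],[0,0,-0.24],[0,0,-0.285],[0,0,-0.285],[0,0,-0.285],[0,0,-0.285],[0,0,-0.285]], gripper=[-1,-1,-1,-1,-1,-1,-1,-1,-1,-1,-1])

```text
t: 3.12
tcp_pos: [559.2, 224.9, 260.0]
orientation: [3.141, -0.001, 3.141]
ft_force: [-0.5, 0.9, -0.8]
width: 85.8
```

```bash
python3 - <<'E'
from h import *
p=shot("wrist","c_wrist.png")
for t in ["port_spot","cover_tab","console"]:
    print(t,[(d["at"],round(d["confidence"],2)) for d in ctrl.tip_of(p,t)])
import pickle; pickle.dump(p,open('c.pkl','wb'))
E
```

```text
port_spot [([301.3, 148.0], 0.28)]
cover_tab [([300.7, 148.8], 0.93)]
console [([328.7, 168.5], 0.9)]
```

View pics/c_wrist.png

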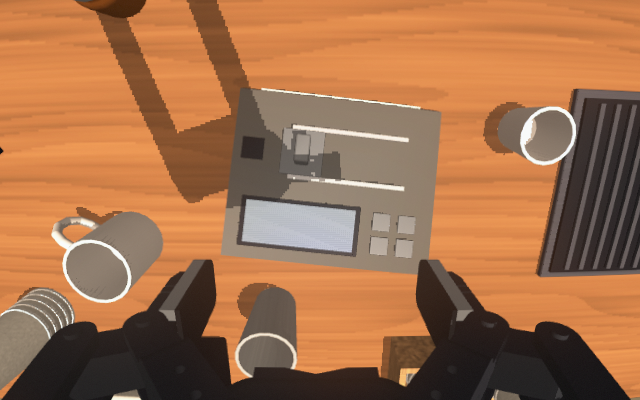

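```bash
python3 - <<'E'
from h import *
import pickle
from scipy.optimize import least_squares
p=pickle.load(open('c.pkl','rb'))
im=p['image'][:,:,::-1]
cv2.imwrite('pics/c_zoom.png',cv2.resize(im[75:285,210:450],None,fx=2.8,fy=2.8,interpolation=cv2.INTER_CUBIC))
obs=[((-80,-105,30),(241,88)),((-80,105,30),(441,112)),((80,105,88),(428,273)),((80,-105,88),(222,255))]
M=np.array([o[0] for o in obs],float);U=np.array([o[1] for o in obs],float)
def f(v):
    return (proj(p,M@rot([0,0,v[2]]).T+np.array([v[0],v[1],v[3]]))-U).ravel()
for free in (0,1):
    g=(lambda v:f(v)) if free else (lambda v:f([v[0],v[1],v[2],0]))
    r=least_squares(g,[570,243,0]+([0] if free else []));print(r.x,r.fun.round(1))
yaw=r.x[2]
# tab
v=least_squares(lambda v:f([v[0],v[1],v[2],0]),[570,243,0]).x
n=rot([0,0,v[2]])@np.array([-np.sin(.349),0,np.cos(.349)])
Q0=np.array([v[0],v[1],0])+rot([0,0,v[2]])@np.array([-80,0,30])
for uv in [(300.7,148.8)]:
  c,d=ray(p,uv)
  for h in (7,20.5,34):
    t=(h-(c-Q0)@n)/(d@n); X=c+d*t
    print(h,X, rot([0,0,v[2]]).T@(X-[v[0],v[1],0]))
E
```

```text
[ 5.75223879e+02  2.43859841e+02 -1.07945604e-01] [-0.3  0.3  0.5 -1.  -0.2  1.1  0.  -0.2]
[ 5.75457953e+02  2.43901112e+02 -1.07897681e-01 -9.94899796e-01] [-0.1  0.5  0.2 -0.8 -0.5  0.8  0.3 -0.5]
7 [542.6622616  209.90600564  56.11180443] [-28.71403954 -37.26426963  56.11180443]
20.5 [540.27911213 210.46582616  69.59374234] [-31.14363082 -36.96445874  69.59374234]
34 [537.89596267 211.02564668  83.07568025] [-33.5732221  -36.66464785  83.07568025]
```

View pics/c_zoom.png

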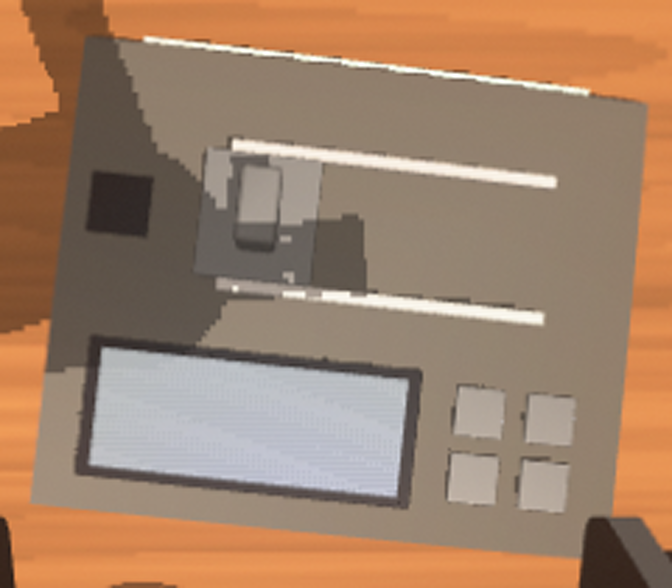

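```bash
cat >> h.py <<'E'
CV=np.array([575.2,243.9,0]); CY=-0.108; RC=rot([0,0,CY])
th=np.deg2rad(20)
RF=RC@np.array([[np.cos(th),0,-np.sin(th)],[0,1,0],[np.sin(th),0,np.cos(th)]])
F0=CV+RC@np.array([0,0,30+80*np.tan(th)])  # face centre
def onface(p,uv,h):
    c,d=ray(p,uv);n=RF[:,2];X=c+d*((h-(c-F0)@n)/(d@n));return RF.T@(X-F0)   # face coords
def f2w(f): return F0+RF@np.array(f,float)
E
python3 - <<'E'
from h import *
import pickle
p=pickle.load(open('c.pkl','rb'))
z=lambda x,y:(x/2.8+210,y/2.8+75)
print("window",onface(p,z(120,204),1))
print("plate",onface(p,z(259,216),7))
print("tabtop",onface(p,z(260,195),34))
print("tab",onface(p,(300.7,148.8),20.5))
for q in [(232,145),(555,182),(216,283),(543,319)]: print("rail",onface(p,z(*q),5))
print(f2w([0,0,0]))
E
```

```text
window [-24.93325259 -85.56456818   1.        ]
plate [-24.83202654 -35.18005299   7.        ]
tabtop [-27.36599645 -35.12780196  34.        ]
tab [-25.65168059 -37.00318837  20.5       ]
rail [-49.69070805 -47.46239532   5.        ]
rail [-49.1985607   70.51376721   5.        ]
rail [  0.32468542 -47.97389835   5.        ]
rail [ 1.04436871 70.41437042  5.        ]
[575.2        243.9         59.11761874]
```

```bash
cat >> h.py <<'E'
RT=RF@np.diag([-1.,1,-1])
E
python3 - <<'E'
from h import *
print(f2w([-25.5,-35.5,80]),move(f2w([-25.5,-35.5,80]),RT))
E
```

```text
[520.34870507 214.13903311 125.57151475] (array([ 38.4, -11.5, 134.9]), array([ 0.0193, -0.3489,  0.1087]))
```

Request:
drive_tool(slide=[[15,-4,45],[30,-8,90],[38.4,-11.5,134.9],[38.4,-11.5,134.9],[38.4,-11.5,134.9]], dr=[[0.006,-0.11,0.035],[0.013,-0.23,0.072],[0.0193,-0.3489,0.1087],[0.0193,-0.3489,0.1087],[0.0193,-0.3489,0.1087]], gripper=[0,0,0,0,0])

```text
t: 3.95
tcp_pos: [520.9, 215.3, 126.5]
orientation: [3.141, 0.35, 3.035]
ft_force: [-0.1, 0.4, 1.0]
width: 42.5
```

```bash
python3 - <<'E'
from h import *
p=shot("wrist","d_wrist.png")
print(ctrl.get_state()['width'])
for t in ["cover_tab","console"]:
    print(t,[(d["at"],round(d["confidence"],2)) for d in ctrl.tip_of(p,t)])
for X in ([-25.5,-35.5,20.5],[-25.5,-35.5,34],[-25.5,-35.5,7],[-25,-85.5,0]): print(X,proj(p,f2w(X)))
import pickle; pickle.dump(p,open('d.pkl','wb'))
print(move(f2w([-25.5,-35.5,12]),RT))
E
```

```text
42.77737103732775
cover_tab [([313.1, 213.7], 0.67)]
console [([351.5, 188.6], 0.91)]
[-25.5, -35.5, 20.5] [[314.28824622 214.34126244]]
[-25.5, -35.5, 34] [[314.24992048 222.56703317]]
[-25.5, -35.5, 7] [[314.32238836 207.03026639]]
[-25, -85.5, 0] [[240.39501124 204.22656626]]
(array([ 4.4, -2.2, 69.3]), array([ 0.0028,  0.0047, -0.001 ]))
```

View pics/d_wrist.png

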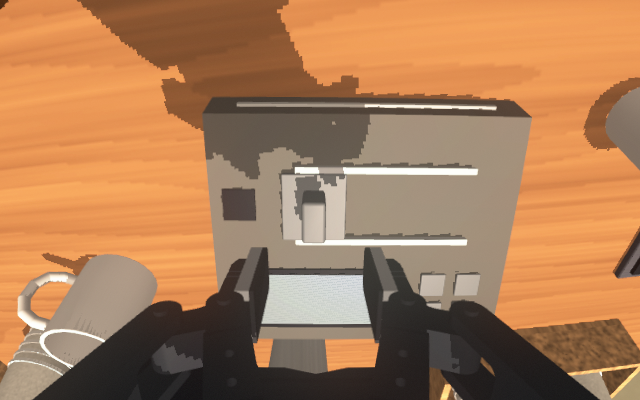

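Request:
drive_tool(slide=[[2,-1,25],[4,-2,50],[4.4,-2.2,67],[4.4,-2.2,68],[4.4,-2.2,68],[4.4,-2.2,68],[4.4,-2.2,68],[4.4,-2.2,68],[4.4,-2.2,68]], dr=[[0.0,0,0],[0.003,0.005,-0.001],[0.003,0.005,-0.001],[0.003,0.005,-0.001],[0.003,0.005,-0.001],[0.003,0.005,-0.001],[0.003,0.005,-0.001],[0.003,0.005,-0.001],[0.003,0.005,-0.001]], gripper=[0,0,0,0,1,1,1,1,1], force=20)

```text
t: 5.22
tcp_pos: [543.6, 211.9, 63.8]
orientation: [3.141, 0.35, 3.033]
ft_force: [-0.4, -1.8, 5.5]
width: 13.6
```

```bash
python3 - <<'E'
from h import *
p=shot("wrist","e_wrist.png")
s=ctrl.get_state();print(s['width'],s['ft_force'],RF.T@(s['tcp_pos']-F0))
print(move(f2w([-25.5,13.5,13.5]),RT))
E
```

```text
13.421491499775561 [-0.90358399 -0.60954     5.11975959] [-24.74421263 -35.20817783  13.98878283]
(array([ 0.8, 48.7,  0.5]), array([ 0.0006,  0.0014, -0.0001]))
```

View pics/e_wrist.png

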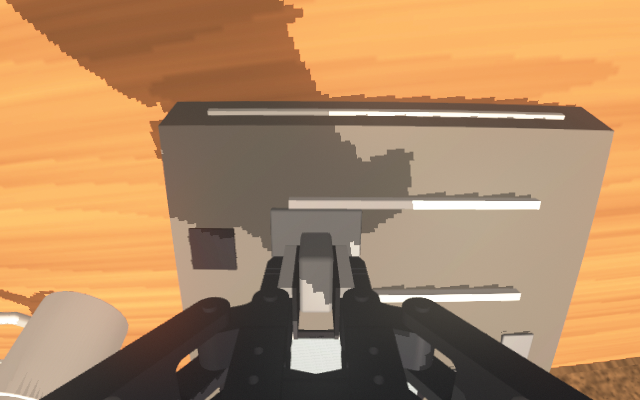

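Request:
drive_tool(slide=[[0.3,8,-0.5],[0.5,16,-0.5],[0.8,24,-0.5],[0.8,32,-0.5],[0.8,40,-0.5],[0.8,45,-0.5],[0.8,47,-0.5],[0.8,47,-0.5]], dr=[[0,0,0],[0,0,0],[0,0,0],[0,0,0],[0,0,0],[0,0,0],[0,0,0],[0,0,0]], gripper=[1,1,1,1,1,1,1,1])

```text
t: 6.28
tcp_pos: [548.9, 259.3, 63.9]
orientation: [3.14, 0.352, 3.034]
ft_force: [4.7, -0.3, -3.6]
width: 13.6
```

```bash
python3 - <<'E'
from h import *
p=shot("wrist","f_wrist.png")
s=ctrl.get_state();print(s['width'],s['ft_force'],RF.T@(s['tcp_pos']-F0))
E
```

```text
13.51571913697542 [ 6.02142053 -0.80905932 -4.24752559] [-24.51097905  12.48139384  13.98888622]
```

View pics/f_wrist.png

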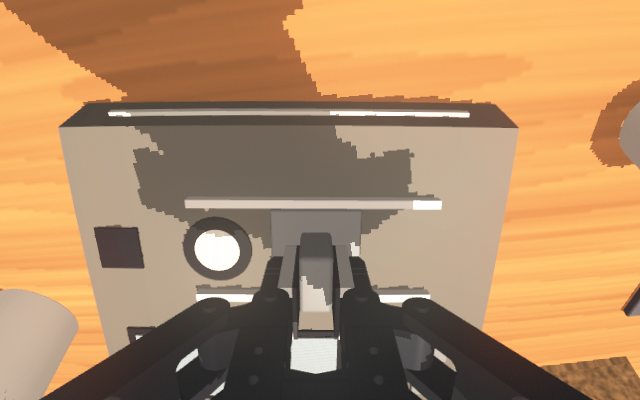

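```bash
python3 - <<'E'
from h import *
p=ctrl.read_camera("wrist"); im=p['image']
print([(d["at"],d["confidence"]) for d in ctrl.tip_of(p,"port_spot")])
g=im[210:290,175:260].min(axis=2)
m=(g>200).astype(np.uint8); n,l,st,c=cv2.connectedComponentsWithStats(m); i=st[1:,4].argmax()+1
uv=c[i]+[175,210];print(uv,st[i]);print(onface(p,uv,2), onface(p,(217,249),2))
b=shot("side","f_side.png",(260,130,340,200),8)
a=shot("scene","f_scene.png",(320,230,440,330),5)
A=ctrl.tip_of(a,"port_spot");B=ctrl.tip_of(b,"port_spot");print(A,B)
if A and B:
  X,e=tri([(a,A[0]['at']),(b,B[0]['at']),(p,uv)]);print(X,e,RF.T@(X-F0))
E
```

```text
[([219.2, 251.4], 0.86)]
[216.5929878  251.06707317] [  20   22   45   39 1312]
[-24.18071823 -36.75922871   2.        ] [-25.30894379 -36.4515305    2.        ]
[{'at': [377.7, 256.2], 'confidence': 0.4}] [{'at': [292.1, 176.4], 'confidence': 0.55}]
[547.80895083 206.08209331  46.81863486] [2.2, 5.6, 4.8] [-25.96514035 -40.55005281  -3.63776706]
```

View pics/f_side.png

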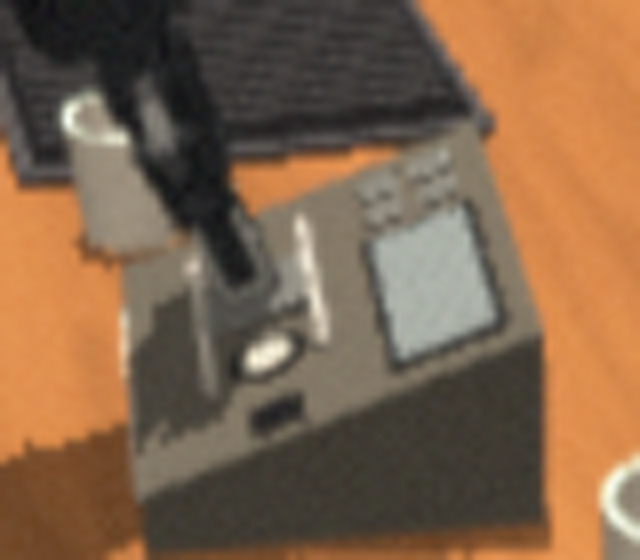

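Request:
drive_tool(slide=[[0,0,0],[0,0,0],[0,0,-20],[0,0,-60],[0,-25,-110],[0,-48,-150],[0,-48,-150],[0,-48,-150]], dr=[[0,0,0],[0,0,0],[0,0,0],[0,0,0],[0,0,0],[0,0,0],[0,0,0],[0,0,0]], gripper=[0,0,0,0,0,0,0,0])

```text
t: 7.62
tcp_pos: [492.0, 217.0, 204.4]
orientation: [3.14, 0.352, 3.033]
ft_force: [0.0, -0.1, -0.3]
width: 42.9
```

```bash
python3 - <<'E'
from h import *
p=shot("wrist","g_wrist.png",(180,90,460,300),2.7)
s=ctrl.get_state();print(s['tcp_pos'],s['orientation'])
print([(d["at"],d["confidence"]) for d in ctrl.tip_of(p,"port_spot")],[(d["at"],d["confidence"]) for d in ctrl.tip_of(p,"cover_tab")])
import pickle;pickle.dump(p,open('g.pkl','wb'))
for X in ([-24.4,-36.3,2],[-25,12.5,20.5]): print(proj(p,f2w(X)))
E
```

```text
[491.91394627 216.98104026 203.6487352 ] [3.14067655 0.35037703 3.03384515]
[([315.9, 177.1], 0.9)] [([370.7, 180.0], 0.83)]
[[315.09542249 175.31168008]]
[[372.8082373  180.03470554]]
```

View pics/g_wrist.png

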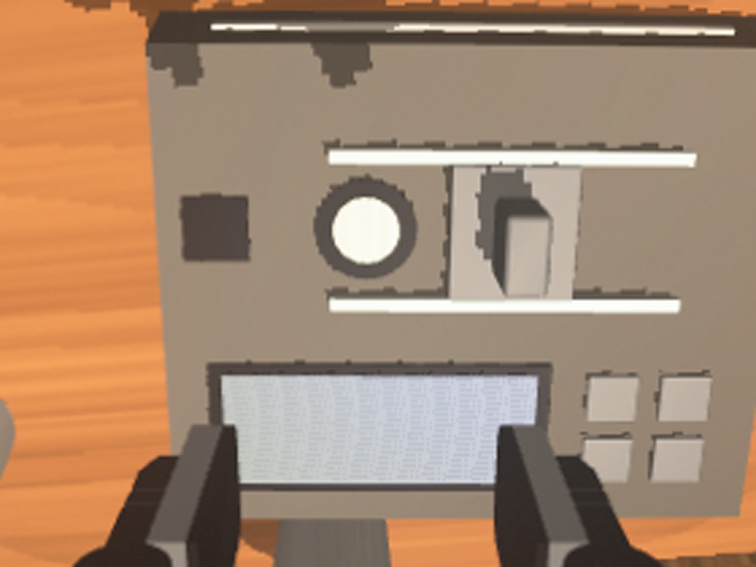

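```bash
python3 - <<'E'
from h import *
import pickle
g=pickle.load(open('g.pkl','rb'))
def cen(p,x0,y0,x1,y1,th):
    m=(p['image'][y0:y1,x0:x1].min(axis=2)>th).astype(np.uint8); n,l,st,c=cv2.connectedComponentsWithStats(m)
    return [(c[i]+[x0,y0],st[i,4]) for i in range(1,n) if st[i,4]>15]
ug=cen(g,295,155,337,195,190);print(ug)
ug=ug[0][0];print(onface(g,ug,2))
b=shot("side","g_side.png",(270,150,330,195),10)
a=shot("scene","g_scene.png",(350,235,410,280),10)
pickle.dump((a,b),open('gab.pkl','wb'))
print(cen(a,360,240,400,275,190),cen(b,284,166,304,186,190))
print(proj(a,f2w([-24.4,-36.3,2])),proj(b,f2w([-24.4,-36.3,2])))
E
```

```text
[(array([315.13815789, 174.79166667]), np.int32(456))]
[-24.8797646  -36.26088985   2.        ]
[(array([380.76923077, 255.07692308]), np.int32(26)), (array([368.08854167, 266.60416667]), np.int32(192)), (array([388.52941176, 267.76470588]), np.int32(34))] []
[[380.33672398 255.31766167]] [[293.22633888 173.33519935]]
```

View pics/g_scene.png

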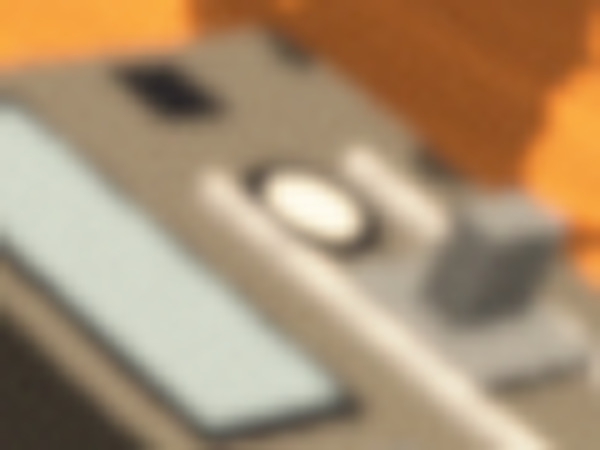

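View pics/g_side.png

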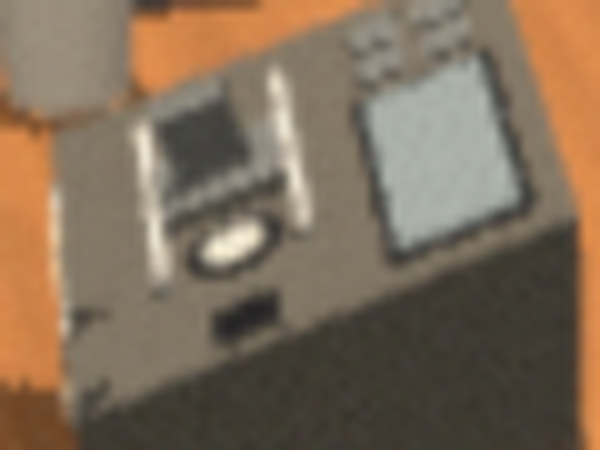

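```bash
python3 - <<'E'
from h import *
Rd=R.from_euler('xyz',[np.pi,0,2.4]).as_matrix()
s=ctrl.get_state()
for f in (0.1,0.25,.5,.75,1): 
    print(f, rot(s['orientation']).T@((1-f)*s['tcp_pos']+f*np.array([530,-205,300])-s['tcp_pos']))
print(move([530,-205,300],Rd))
E
```

```text
0.1 [-11.10110253 -41.55515872  -6.26681846]
0.25 [ -27.75275632 -103.8878968   -15.66704615]
0.5 [ -55.50551264 -207.77579361  -31.3340923 ]
0.75 [ -83.25826896 -311.66369041  -47.00113845]
1 [-111.01102528 -415.55158721  -62.66818459]
(array([-111. , -415.6,  -62.7]), array([0.1108, 0.3376, 0.6279]))
```

Request:
drive_tool(slide=[[-7,-30,-30],[-20,-75,-40],[-36,-130,-50],[-50,-185,-55],[-64,-240,-60],[-80,-295,-62],[-93,-350,-62],[-111,-400,-62.7],[-111,-415.6,-62.7],[-111,-415.6,-62.7],[-111,-415.6,-62.7]], dr=[[0,0,0],[0.012,0.037,0.07],[0.024,0.075,0.14],[0.037,0.112,0.21],[0.05,0.15,0.28],[0.062,0.187,0.35],[0.075,0.23,0.42],[0.09,0.275,0.51],[0.105,0.32,0.59],[0.1108,0.3376,0.6279],[0.1108,0.3376,0.6279]], gripper=[-1,-1,-1,-1,-1,-1,-1,-1,-1,-1,-1])

```text
t: 9.25
tcp_pos: [530.4, -205.6, 298.5]
orientation: [-3.141, -0.002, 2.4]
ft_force: [-0.5, -0.3, 0.3]
width: 85.6
```

```bash
python3 - <<'E'
from h import *
p=shot("wrist","i_wrist.png")
s=ctrl.get_state();print(s['tcp_pos'],s['orientation'],s['qpos'])
for t in ["probe_grip","holder_mouth"]:print([(d["at"],d["confidence"]) for d in ctrl.tip_of(p,t)])
import pickle;pickle.dump(p,open('i.pkl','wb'))
E
```

```text
[ 530.09810292 -205.10952395  298.77944251] [-3.14106990e+00 -1.78791282e-03  2.40061164e+00] [-4.43514695e-01  2.54895311e-01  1.40993050e+00  2.43453921e-05
  1.47862945e+00 -1.27333274e+00]
[([222.3, 130.1], 0.95), ([319.5, 178.3], 0.94), ([373.6, 298.4], 0.89)]
[([315.5, 171.1], 0.58)]
```

View pics/i_wrist.png

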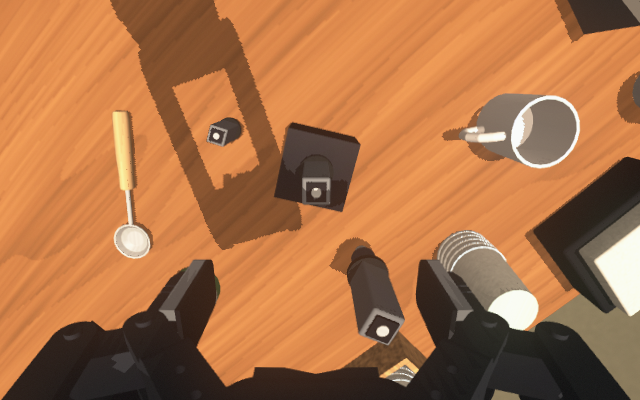

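```bash
python3 - <<'E'
from h import *
import pickle
p=pickle.load(open('i.pkl','rb'))
im=p['image'][:,:,::-1]
cv2.imwrite('pics/i_zoom.png',cv2.resize(im[115:220,265:370],None,fx=5.6,fy=5.6,interpolation=cv2.INTER_CUBIC))
print("grip",onz(p,(319.5,178.3),104),"cap",onz(p,(316,192),143),"mouth",onz(p,(315.5,171.1),62))
a,b=pickle.load(open('gab.pkl','rb'))
print(tri([(p,(319.5,178.3)),(b,(323.2,233.7))]),tri([(p,(319.5,178.3)),(b,(323.2,233.7)),(a,(272.2,161.1))]))
E
```

```text
grip [ 540.98208551 -210.6274201   104.        ] cap [ 540.31422893 -214.83446409  143.        ] mouth [ 540.34580374 -215.39588878   62.        ]
(array([ 541.64936915, -211.17688894,  100.73778338]), [0.0, 0.0]) (array([ 539.64755574, -216.52004454,  111.45442329]), [7.0, 5.5, 6.8])
```

View pics/i_zoom.png

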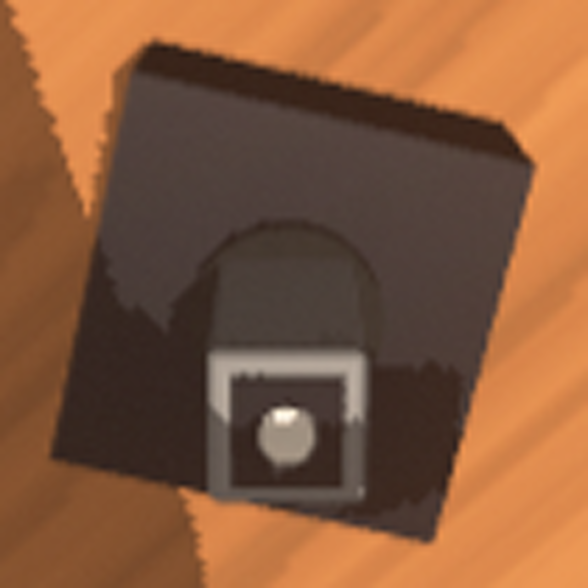

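```bash
python3 - <<'E'
from h import *
import pickle
p=pickle.load(open('i.pkl','rb'))
z=lambda x,y:(x/5.6+265,y/5.6+115)
print("griptop",onz(p,z(287,425),140),"cap",onz(p,z(287,437),143))
c=[onz(p,z(*q),62) for q in [(128,72),(535,165),(435,543),(52,458)]]
print("holder",np.mean(c,0),[np.linalg.norm(c[i]-c[i-1]).round(1) for i in range(4)])
q=[onz(p,z(*q),140) for q in [(210,350),(367,350),(367,500),(210,500)]]
print("sq",np.mean(q,0),[np.linalg.norm(q[i]-q[i-1]).round(1) for i in range(4)],np.arctan2(*(q[1]-q[0])[[1,0]]),np.arctan2(*(q[2]-q[3])[[1,0]]))
s=ctrl.get_state();print(rot(s['orientation'])[:,1], np.arctan2(*rot(s['orientation'])[[1,0],1]))
print(move([540.5,-214.5,190]))
E
```

```text
griptop [ 540.37750327 -214.58018989  140.        ] cap [ 541.17406584 -215.32152932  143.        ]
holder [ 541.13402293 -214.83196274   62.        ] [np.float64(79.4), np.float64(80.5), np.float64(79.9), np.float64(80.2)]
sq [ 540.64988812 -214.50294726  140.        ] [np.float64(25.1), np.float64(24.8), np.float64(25.1), np.float64(25.4)] 0.8279002384858097 0.8277964106713583
[ 6.74685628e-01  7.38105164e-01 -2.65447719e-04] 0.8302575930717387
(array([-1.470e+01, -1.000e-01,  1.094e+02]), array([0., 0., 0.]))
```

```bash
python3 - <<'E'
from h import *
print(move([540.8,-214.7,86],rot([np.pi,0,2.3985])))
E
```

```text
(array([-15.1,   0. , 213.4]), array([-0.0003, -0.0009,  0.0026]))
```

Request:
drive_tool(slide=[[-8,0,40],[-14,0,80],[-15.1,0,120],[-15.1,0,160],[-15.1,0,195],[-15.1,0,213],[-15.1,0,213],[-15.1,0,213],[-15.1,0,213]], dr=[[0,-0.001,0.002],[0,-0.001,0.002],[0,-0.001,0.002],[0,-0.001,0.002],[0,-0.001,0.002],[0,-0.001,0.002],[0,-0.001,0.002],[0,-0.001,0.002],[0,-0.001,0.002]], gripper=[-1,-1,-1,-1,-1,-1,-1,-1,-1])

```text
t: 10.52
tcp_pos: [541.7, -215.0, 87.8]
orientation: [3.141, 0.003, 2.399]
ft_force: [-0.2, 1.2, -0.3]
width: 85.6
```

```bash
python3 - <<'E'
from h import *
p=shot("wrist","j_wrist.png")
s=ctrl.get_state();print(s['tcp_pos'],s['orientation'],s['ft_force'])
E
```

```text
[ 541.62694702 -215.00178239   87.7060998 ] [3.14111026e+00 2.49973490e-03 2.39926851e+00] [-0.53904548  1.03324735  0.3776928 ]
```

View pics/j_wrist.png

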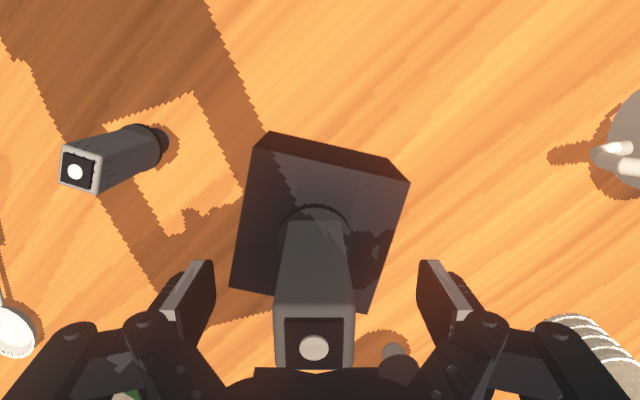

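Request:
drive_tool(slide=[[0,0,1],[0,0,1],[0,0,1],[0,0,1],[0,0,1],[0,0,1],[0,0,1],[0,0,1]], dr=[[0,0,0],[0,0,0],[0,0,0],[0,0,0],[0,0,0],[0,0,0],[0,0,0],[0,0,0]], gripper=[1,1,1,1,1,1,1,1], force=60)

```text
t: 11.58
tcp_pos: [541.6, -215.2, 86.9]
orientation: [3.141, 0.003, 2.399]
ft_force: [-2.0, -0.9, 4.0]
width: 25.3
```

```bash
python3 - <<'E'
from h import *
s=ctrl.get_state();print(s['tcp_pos'],s['orientation'],s['ft_force'],s['width'])
p=shot("wrist","k_wrist.png")
E
```

```text
[ 541.58698897 -215.18019691   86.90972689] [3.14130837e+00 2.75612538e-03 2.39930469e+00] [-2.038841   -0.89573121  3.96839719] 25.329202070256827
```

View pics/k_wrist.png

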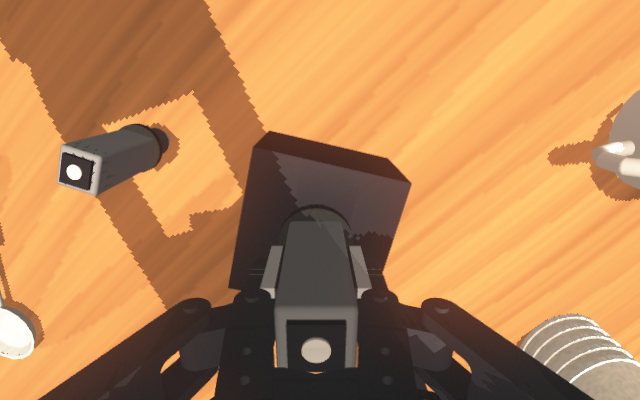

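Request:
drive_tool(slide=[[0,0,-15],[0,0,-40],[0,0,-80],[0,0,-120],[0,0,-150],[0,0,-150],[0,0,-150]], dr=[[0,0,0],[0,0,0],[0,0,0],[0,0,0],[0,0,0],[0,0,0],[0,0,0]], gripper=[1,1,1,1,1,1,1])

```text
t: 12.5
tcp_pos: [540.4, -214.3, 235.7]
orientation: [-3.141, 0.001, 2.399]
ft_force: [-0.5, 0.6, -1.4]
width: 25.6
```

```bash
python3 - <<'E'
from h import *
s=ctrl.get_state();print(s['tcp_pos'],s['orientation'],s['ft_force'],s['width'])
b=shot("side","l_side.png",(250,130,420,270),4)
T=s['tcp_pos']+rot(s['orientation'])@np.array([.9,0,74.9])
print("pred tip",T,proj(b,T))
for t in ["probe_tip","probe_grip"]: print([(d["at"],d["confidence"]) for d in ctrl.tip_of(b,t)])
Td=f2w([-24.7,-36.3,2+60])+RT@(-np.array([.9,0,74.9]))
print(Td,move(Td,RT))
E
```

```text
[ 540.37838692 -214.33384388  235.69651163] [-3.14142215e+00  5.99283788e-04  2.39942203e+00] [-0.54730057  0.55348542 -1.36178983] 25.605225069861287
pred tip [ 539.73953402 -213.76529385  160.79598681] [[322.16737069 212.61819213]]
[([380.3, 269.8], 0.53), ([322.4, 215.2], 0.45)]
[([386.7, 231.5], 0.69), ([321.2, 177.9], 0.63), ([285.2, 266.0], 0.53)]
[502.50308276 215.26920051 179.62145912] (array([318. , 291.2,  55.4]), array([-0.1111, -0.3385, -0.6276]))
```

View pics/l_side.png

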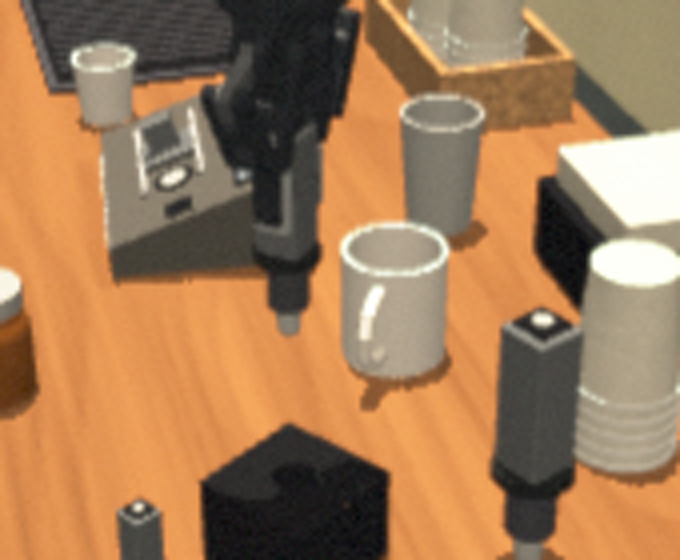

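Request:
drive_tool(slide=[[32,29,3],[70,64,8],[106,97,14],[142,130,21],[178,163,28],[214,196,36],[250,229,44],[286,262,50],[310,284,54],[318,291.2,55.4],[318,291.2,55.4],[318,291.2,55.4]], dr=[[-0.011,-0.034,-0.063],[-0.024,-0.074,-0.138],[-0.037,-0.112,-0.207],[-0.05,-0.151,-0.28],[-0.062,-0.19,-0.351],[-0.075,-0.228,-0.422],[-0.087,-0.266,-0.493],[-0.1,-0.304,-0.565],[-0.108,-0.33,-0.612],[-0.1111,-0.3385,-0.6276],[-0.1111,-0.3385,-0.6276],[-0.1111,-0.3385,-0.6276]], gripper=[1,1,1,1,1,1,1,1,1,1,1,1])

```text
t: 14.15
tcp_pos: [502.7, 214.2, 179.4]
orientation: [-3.141, 0.349, 3.032]
ft_force: [0.6, 0.0, -1.1]
width: 25.5
```

```bash
python3 - <<'E'
from h import *
s=ctrl.get_state();print(s['tcp_pos'],s['orientation'],s['ft_force'],s['width'])
p=shot("wrist","m_wrist.png")
b=shot("side","m_side.png",(260,100,340,200),6)
a=shot("scene","m_scene.png",(330,180,430,280),6)
T=s['tcp_pos']+rot(s['orientation'])@np.array([.9,0,74.9])
print("tip face",RF.T@(T-F0),proj(b,T),proj(a,T))
n=RT.T@rot(s['orientation'])[:,2]; print(n)
for c in (a,b,p): print([(d["at"],d["confidence"]) for d in ctrl.tip_of(c,"probe_tip")])
Td=f2w([-24.7,-36.3,2+12])+RT@(-np.array([.9,0,74.9]))
print(move(Td,RT))
E
```

```text
[502.71389495 214.19356087 179.42410735] [-3.14091651  0.34854516  3.03236334] [ 0.64832706  0.01102202 -1.07668032] 25.45265316941069
tip face [-24.50067801 -37.42769905  61.70373669] [[285.84085056 158.22536474]] [[389.26121916 233.09577851]]
[ 5.21709641e-04 -1.09599181e-03  9.99999263e-01]
[([232.3, 209.2], 0.39), ([391.3, 233.4], 0.36)]
[([382.6, 269.0], 0.59)]
[]
(array([ 0.5,  0.7, 48. ]), array([-0.0004,  0.0003, -0.0013]))
```

View pics/m_wrist.png

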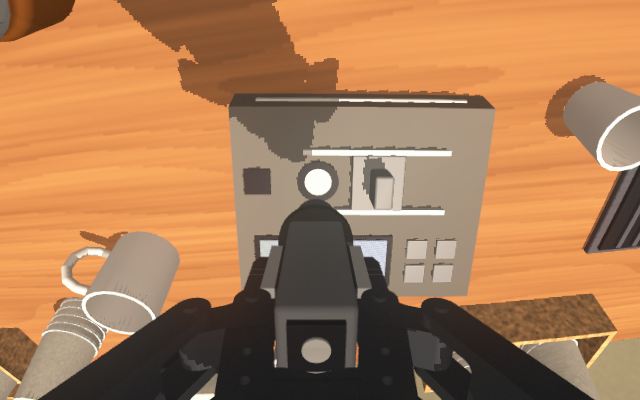

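View pics/m_side.png

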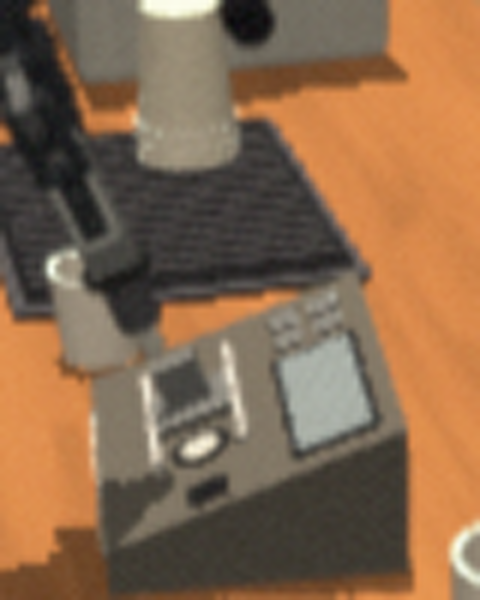

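View pics/m_scene.png

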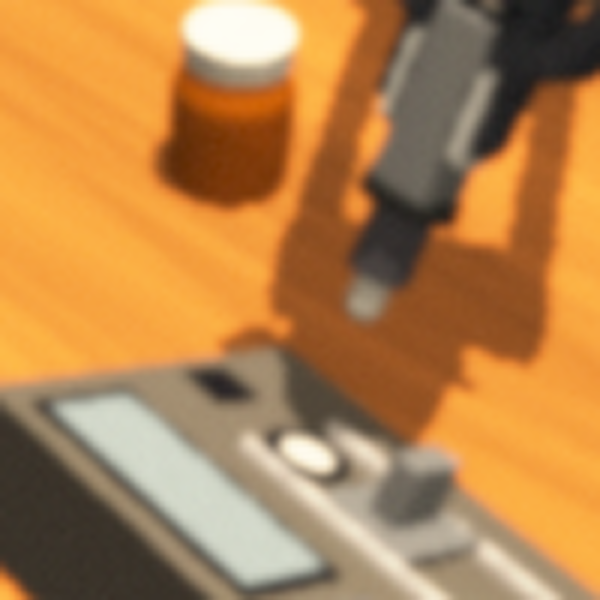

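Request:
drive_tool(slide=[[0.3,0.7,15],[0.5,1,30],[0.5,1,42],[0.5,1,46],[0.5,1,46],[0.5,1,46]], dr=[[0,0,0],[0,0,0],[0,0,0],[0,0,0],[0,0,0],[0,0,0]], gripper=[1,1,1,1,1,1])

```text
t: 15.2
tcp_pos: [518.4, 214.0, 136.7]
orientation: [3.141, 0.35, 3.032]
ft_force: [0.0, -1.0, -1.7]
width: 25.3
```

```bash
python3 - <<'E'
from h import *
s=ctrl.get_state();print(s['tcp_pos'],s['orientation'],s['ft_force'],s['width'])
p=shot("wrist","n_wrist.png")
b=shot("side","n_side.png",(265,145,325,195),12)
a=shot("scene","n_scene.png",(350,220,410,270),12)
T=s['tcp_pos']+rot(s['orientation'])@np.array([.9,0,74.9])
S=f2w([-24.7,-36.3,2])
print("tip face",RF.T@(T-F0),proj(b,T),proj(a,T),proj(b,S),proj(a,S))
E
```

```text
[518.37286105 214.01569006 136.68402521] [3.14114425 0.34986281 3.03213031] [ 0.04959767 -0.98671672 -1.72357063] 25.317910777217257
tip face [-24.37295894 -35.83832222  16.20894435] [[291.49735068 169.69800648]] [[382.6247948  250.30973078]] [[293.14145691 173.37041505]] [[380.4222817  255.30239861]]
```

View pics/n_side.png

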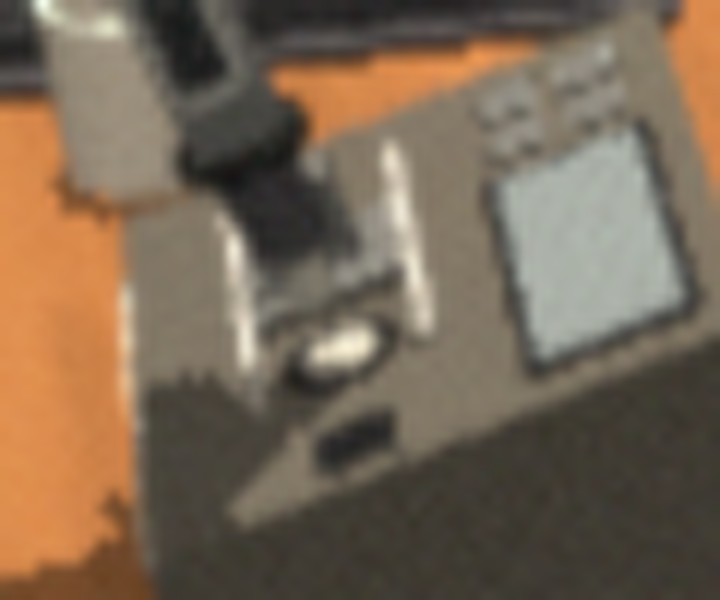

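View pics/n_scene.png

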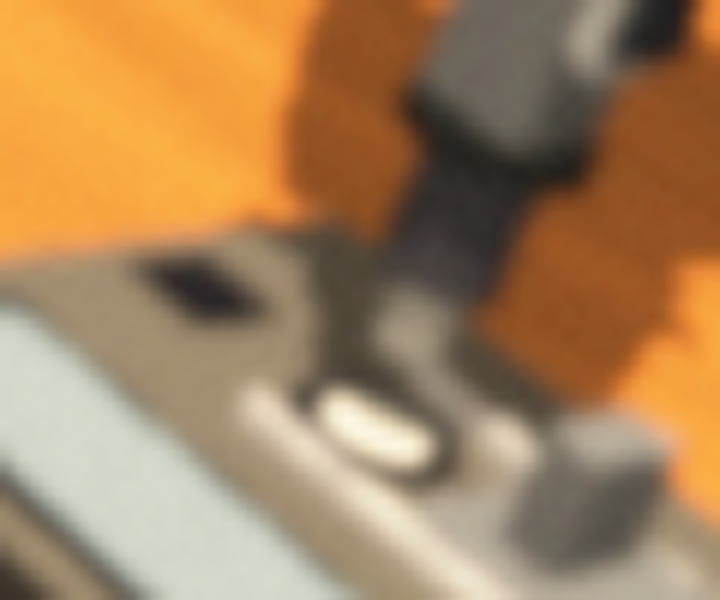

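View pics/n_wrist.png

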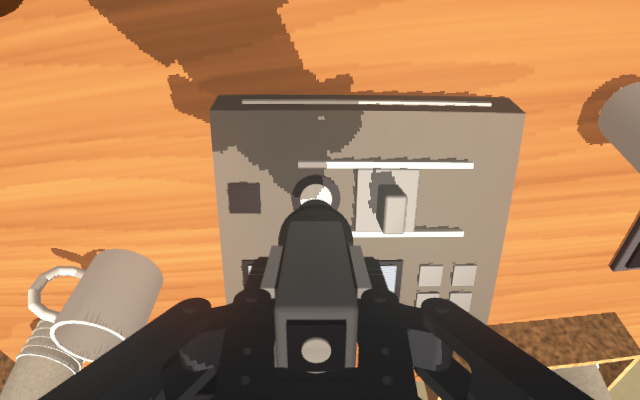

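```bash
python3 - <<'E'
from h import *
s=ctrl.get_state()
fs=[]
for i in range(4):
    ctrl.read_camera("side"); fs.append(RF.T@ctrl.get_state()['ft_force'])
print(np.array(fs).round(2))
Td=f2w([-24.3,-36.6,2+2])+RT@(-np.array([.9,0,74.9]))
print(move(Td,RT))
E
```

```text
[[-1.33 -0.21 -0.96]
 [-1.09  0.05 -1.62]
 [-0.3  -0.38 -1.85]
 [-0.11  0.17 -1.7 ]]
(array([-0.2, -0.7, 12.3]), array([-0.    ,  0.0008, -0.0014]))
```

Request:
drive_tool(slide=[[0,-0.5,5],[-0.2,-0.7,10],[-0.2,-0.7,12],[-0.2,-0.7,12],[-0.2,-0.7,12]], dr=[[0,0,0],[0,0.001,-0.001],[0,0.001,-0.001],[0,0.001,-0.001],[0,0.001,-0.001]], gripper=[1,1,1,1,1])

```text
t: 16.18
tcp_pos: [522.5, 212.8, 125.5]
orientation: [3.142, 0.349, 3.033]
ft_force: [0.8, -0.4, -1.6]
width: 25.0
```

```bash
python3 - <<'E'
from h import *
fs=[]
b=shot("side","o_side.png",(265,145,325,195),12)
for i in range(4):
    a=ctrl.read_camera("side"); fs.append(RF.T@ctrl.get_state()['ft_force'])
a=shot("scene","o_scene.png",(350,220,410,270),12)
print(np.array(fs).round(2))
s=ctrl.get_state()
T=s['tcp_pos']+rot(s['orientation'])@np.array([.9,0,74.9])
print("tip face",RF.T@(T-F0),s['width'])
E
```

```text
[[-0.61 -0.06 -1.74]
 [-0.87 -0.22 -1.46]
 [-1.44 -0.7  -1.5 ]
 [-0.82 -0.17 -0.88]]
tip face [-24.30439189 -36.56937044   4.39806816] 25.57594365705663
```

View pics/o_scene.png

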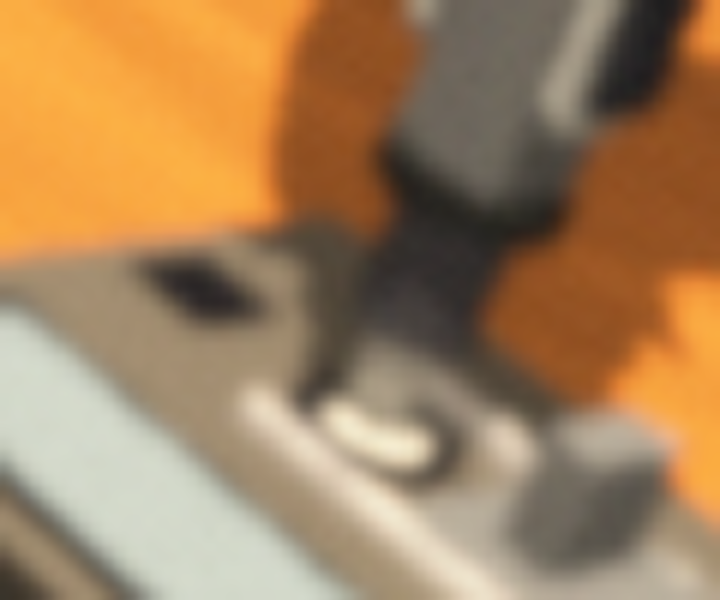

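View pics/o_side.png

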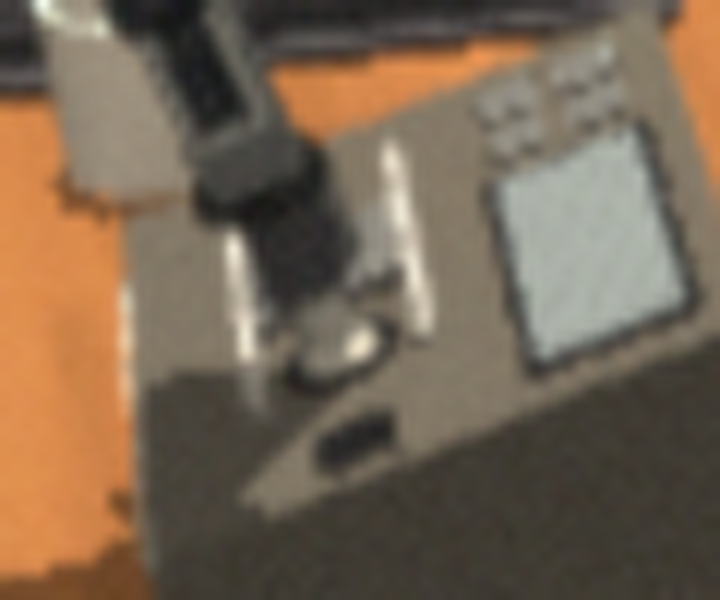

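```bash
python3 - <<'E'
from h import *
s=ctrl.get_state(); Rt=rot(s['orientation'])
def circ(c,r,Rm): 
    t=np.linspace(0,2*np.pi,40); return [c+Rm@np.array([r*np.cos(x),r*np.sin(x),0]) for x in t]
ims=[]
for n,(x0,y0) in (("side",(265,145)),("scene",(350,220))):
    p=ctrl.read_camera(n); im=cv2.resize(p['image'][y0:y0+50,x0:x0+60,::-1],None,fx=12,fy=12,interpolation=cv2.INTER_CUBIC).copy()
    raw=im.copy()
    def dr(P,col):
        q=((proj(p,np.array(P))-[x0,y0]+.5)*12).astype(np.int32); cv2.polylines(im,[q],False,col,1,cv2.LINE_AA)
    dr(circ(f2w([-24.7,-36.3,2]),11,RF),(0,0,255)); dr(circ(f2w([-24.7,-36.3,1]),17,RF),(0,0,255))
    tp=lambda z:s['tcp_pos']+Rt@np.array([.9,0,74.9-z])
    for z,r in ((4,7),(20,7),(20,12),(50,12),(50,19),(56,19)): dr(circ(tp(z),r,Rt),(0,255,0))
    dr([tp(0),tp(90)],(255,0,0))
    ims.append(np.hstack([im[100:500,:400] if n=="side" else im[100:,200:600]]))
cv2.imwrite('pics/q.png',np.hstack(ims))
E
```

```text
Traceback (most recent call last):
ValueError: all the input array dimensions except for the concatenation axis must match exactly, but along dimension 0, the array at index 0 has size 400 and the array at index 1 has size 500
```

```bash
cat > ov.py <<'E'
from h import *
import sys
def ov(f,push=0):
    s=ctrl.get_state(); Rt=rot(s['orientation'])
    def circ(c,r,Rm): 
        t=np.linspace(0,2*np.pi,40); return [c+Rm@np.array([r*np.cos(x),r*np.sin(x),0]) for x in t]
    ims=[]
    for n,(x0,y0) in (("side",(265,145)),("scene",(360,220))):
        p=ctrl.read_camera(n); im=cv2.resize(p['image'][y0:y0+50,x0:x0+40,::-1],None,fx=10,fy=10,interpolation=cv2.INTER_CUBIC).copy()
        raw=im.copy()
        def dr(P,col):
            q=((proj(p,np.array(P))-[x0,y0]+.5)*10).astype(np.int32); cv2.polylines(im,[q],False,col,1,cv2.LINE_AA)
        dr(circ(f2w([-24.7,-36.3,2]),11,RF),(0,0,255)); dr(circ(f2w([-24.7,-36.3,1]),17,RF),(0,0,255))
        tp=lambda z:s['tcp_pos']+Rt@np.array([.9,0,74.9-z])
        for z,r in ((4,7),(20,7),(20,12),(50,12),(50,19),(56,19)): dr(circ(tp(z),r,Rt),(0,255,0))
        dr([tp(0),tp(90)],(255,0,0))
        ims.append(im)
    cv2.imwrite('pics/'+f,np.hstack(ims))
E
python3 -c "
from ov import *
ov('q.png')"
```

```text
(no output)
```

View pics/q.png

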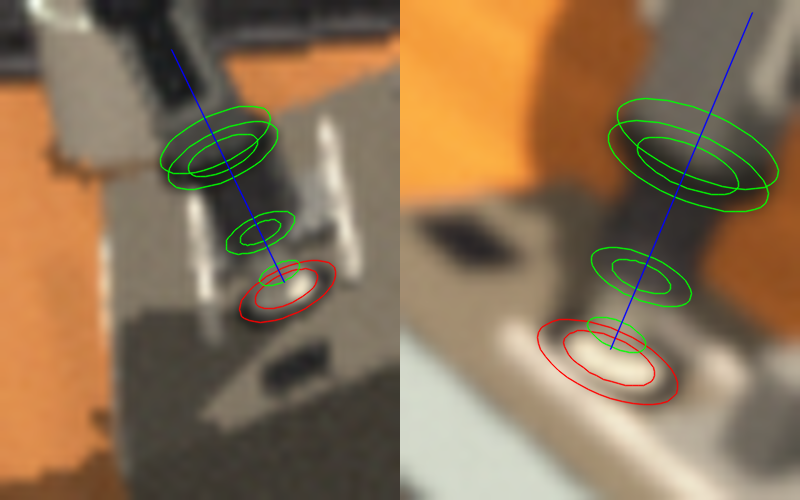

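Request:
drive_tool(slide=[[0,0,1.5],[0,0,3],[0,0,4.5],[0,0,5.4],[0,0,5.4],[0,0,5.4]], dr=[[0,0,0],[0,0,0],[0,0,0],[0,0,0],[0,0,0],[0,0,0]], gripper=[1,1,1,1,1,1])

```text
t: 17.42
tcp_pos: [524.3, 212.6, 120.5]
orientation: [3.141, 0.349, 3.033]
ft_force: [-0.9, 0.6, -1.6]
width: 25.3
```

```bash
cat > fs.py <<'E'
from h import *
fs=[];tp=[]
for i in range(8):
    ctrl.read_camera("side"); s=ctrl.get_state();fs.append(RF.T@s['ft_force'])
    T=s['tcp_pos']+rot(s['orientation'])@np.array([.9,0,74.9]); tp.append(RF.T@(T-F0))
print(np.mean(fs,0).round(2),np.std(fs,0).round(2),"tip(nominal)",np.mean(tp,0).round(2),s['width'],(RT.T@rot(s['orientation'])[:,2]).round(4),s['t'])
E
python3 fs.py
```

```text
[-0.44 -0.14 -0.12] [0.51 0.32 0.53] tip(nominal) [-24.29 -36.59  -1.02] 25.49176154169015 [1.e-04 0.e+00 1.e+00] 17.825
```

Request:
drive_tool(slide=[[0,0,1],[0,0,2],[0,0,3],[0,0,3.2],[0,0,3.2],[0,0,3.2]], dr=[[0,0,0],[0,0,0],[0,0,0],[0,0,0],[0,0,0],[0,0,0]], gripper=[1,1,1,1,1,1])

```text
t: 18.58
tcp_pos: [525.4, 212.5, 117.5]
orientation: [3.141, 0.349, 3.033]
ft_force: [-1.4, 0.3, 0.4]
width: 25.7
```

```bash
python3 fs.py; python3 -c "
from ov import *
ov('r.png')
p=shot('wrist','r_wrist.png')"
```

```text
[-0.53 -0.24  0.89] [0.33 0.32 0.33] tip(nominal) [-24.29 -36.59  -4.22] 25.449827577769717 [0. 0. 1.] 18.975
```

View pics/r.png

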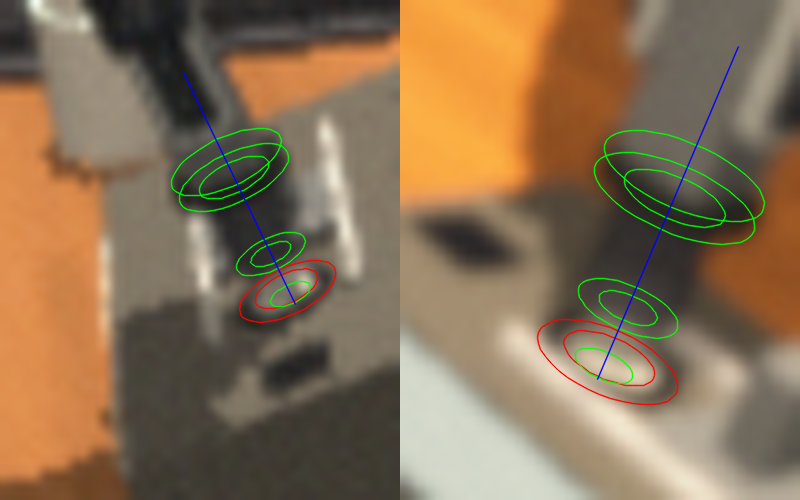

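View pics/r_wrist.png

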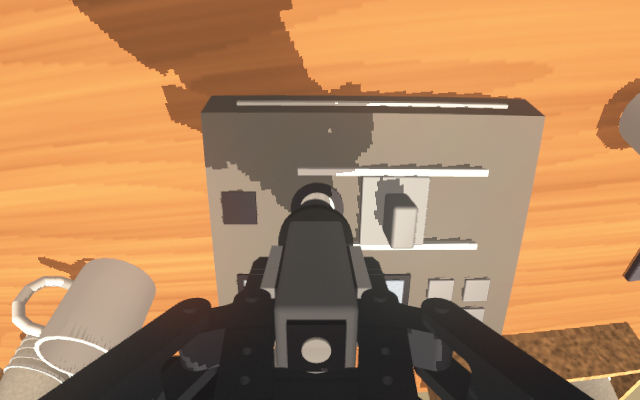

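```bash
python3 -c "
from plant import ctrl
print(ctrl.finish_job()); print(ctrl.get_state()['t'])"
```

```text
the job is handed in; nothing more can be done
None
the job is handed in; nothing more can be done
```

I slid the dust cover aside, drew the middle-sized probe out of its holder and pressed its nose on the ringed spot. I handed the job in there, still gripping the probe, at about 19 s of the 48 s allowed. The interface reported no verdict.

**Last checks**
- **Cover:** it moved about 48 mm and was still open in the final wrist picture.
- **Press:** the push along the face normal rose about 2.3 N above the reading in free air. With the spring's figures that is about 5.8 mm of nose travel; the commanded position gives about 6.2 mm.
- **Squareness:** the tool axis was within 0.001 rad of the estimated face normal. The tilt of 20 degrees comes from the task text; my measurement fixed the console's position and yaw.
- **Centring:** the nose was within about 0.5 mm of the spot centre I measured. The fixed-camera overlays disagreed with my model by about 1 pixel (2–3 mm), which is inside the 6 mm limit.
- **Grip:** finger opening was 25.4 mm on the 26 mm grip at 60 N. The probe did not appear to slip.
- **Bystanders:** the moves kept clear of the mug, jar, cups, tumbler, creamer and bottle. I saw none of them displaced, but I did not re-measure their positions at the end.

The network's first estimates of the probe grip and the holder mouth disagreed by 13 mm. I dropped them and measured the holder and grip with the wrist camera from above, where their known sizes came out right to about 1 mm.

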